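Bring the press ram back up from its control desk

TASK

Bring the hydraulic press back to life from its control desk and raise its ram: with a fingertip press the square reset button and let it come back up, then the plain round pump-start button and let it come back up, then press the ram-up button (arrow towards the desk's high rear edge) all the way and keep it held: the program finishes while still holding it down. Press lightly, one button at a time; do not press ram-down, do not touch the mushroom stop, and do not move or pick up anything lying about.

Things in the scene. Friction and masses are not known exactly. Their poses are not given: they have to be found in the camera images.
- desk: control desk of the press: grey steel console bolted to the bench, 300 mm wide (y), 220 mm deep (x). Origin on the bench under its middle; x runs to the high rear edge. The aluminium panel rises at 12 degrees from 62 mm height at the low front edge (x = -100 mm, robot side) to 96 mm at x = 60 mm; behind it a flat ledge, 96 mm high, 60 mm deep.
- panel (a point): point on the panel at desk x = 18 mm, y = 0, under the middle of a pressure gauge 66 mm across, 15 mm out of the panel; clear pilot lamp 112 mm to its left (y), 30 mm out; mushroom stop 105 mm to its right. The front row of four black buttons is at desk x = -58 mm, y = -90, -30, 30, 90 mm; which button sits in which place varies.
- reset_cap: RESET button: the only SQUARE cap, black, 31 x 31 mm, in a round steel bezel 47 mm across in the front row. Origin: centre of its pressing face, 24 mm out of the panel when released; z out of that face (12 degrees off vertical, leaning to the low edge), x up the slope to the desk's high rear edge. No guard ring.
- reset (a joint): travel of the reset button: 0 = released, 0.006 m = fully down along the cap's axis (hard stop); the return spring takes 2 N at the start, 6 N at the bottom; it switches at 0.004. It does not latch.
- pump_start_cap: PUMP START button: the plain ROUND black cap with no mark on it, 33 mm across, in a round steel bezel 42 mm across in the front row. Origin: centre of its pressing face, 24 mm out of the panel when released; z out of that face (12 degrees off vertical, leaning to the low edge), x up the slope to the desk's high rear edge. No guard ring.
- pump_start (a joint): travel of the pump start button: 0 = released, 0.006 m = fully down along the cap's axis (hard stop); the return spring takes 2 N at the start, 6 N at the bottom; it switches at 0.004. It does not latch.
- ram_up_cap: RAM UP button: round black cap 33 mm across with a light raised arrow 20 mm long pointing to the desk's HIGH rear edge, in a round steel bezel in the front row. Origin: centre of its pressing face, 24 mm out of the panel when released; z out of that face (12 degrees off vertical, leaning to the low edge), x up the slope to the desk's high rear edge. No guard ring.
- ram_up (a joint): travel of the ram up button (hold to run): 0 = released, 0.006 m = fully down along the cap's axis (hard stop); the return spring takes 2 N at the start, 6 N at the bottom; it switches at 0.004. It does not latch.
- ram_down_cap: RAM DOWN button, not to be pressed: like ram up, but its arrow points to the desk's LOW front edge. Origin: centre of its pressing face, 24 mm out of the panel when released; z out of that face (12 degrees off vertical, leaning to the low edge), x up the slope to the desk's high rear edge. No guard ring.
- ram_down (a joint): travel of the ram down button: 0 = released, 0.006 m = fully down along the cap's axis (hard stop); the return spring takes 2 N at the start, 6 N at the bottom; it switches at 0.004. It does not latch.
- stop_cap: emergency stop, not to be touched: red mushroom 40 mm across on a yellow disc, in the rear right corner of the panel as seen from the robot. Origin at the centre of its top, 42 mm out of the panel; z out of the panel.
- stop (a joint): travel of the mushroom stop, 0 = released, 0.006 m = fully down.
- spacer: loose steel spacer sleeve, 24 mm across, 30 mm tall, standing on the sloping panel between the lamp and the gauge. Origin at the centre of its foot.
- bush: loose rubber and steel suspension bush, 42 mm across, 50 mm tall, upright on the desk's rear ledge. Origin at the centre of its foot.
- socket: loose deep steel socket, 26 mm across, 55 mm tall, upright on the desk's rear ledge. Origin at the centre of its foot.
- tie_rod_end: loose tie-rod end on the bench by the desk's left side: eye 38 mm across with an upright stud to 58 mm height, threaded shank 128 mm long along its x axis. Origin under the eye.
- wrench: loose open-ended wrench 200 mm long, flat on the bench by the desk's right side, along its x axis. Origin under its middle.
- bearing: loose ball bearing 72 mm across, 18 mm high, flat on the bench to the left, nearer the robot. Origin at the centre of its foot.
- grease: loose jar of grease, 72 mm across, 85 mm tall, on the bench to the right, nearer the robot. Origin at the centre of its foot.
- hammer: loose hammer 280 mm long, lying on the bench far to the right along its x axis. Origin under its middle.

How it is judged:
On the way, in this order (a step that is already met when the one before it is completed fails the run):
1. the square reset button is pressed by the fingers (value of joint reset above 0.004 m and contact force between the fingers and reset_cap above 1 N and value of joint each of pump_start, ram_up below 0.0015 m), for 0.1 s.
2. with reset let go, the pump start button is pressed by the fingers (value of joint pump_start above 0.004 m and contact force between the fingers and pump_start_cap above 1 N and value of joint each of reset, ram_up below 0.0015 m), for 0.1 s.
3. with both let go, the ram up button is pressed by the fingers (value of joint ram_up above 0.004 m and contact force between the fingers and ram_up_cap above 1 N and value of joint each of reset, pump_start below 0.0015 m), for 0.2 s.
At the end, for the whole second after the job is handed in: the ram up button is held at least 4 mm down (of 6 mm) by the fingers with 2 to 30 N, all the other buttons and the stop are released (within 1.5 mm), and every loose thing is within 20 mm of where it stood (value of joint ram_up above 0.004 m and contact force between the fingers and ram_up_cap between 2 and 30 N and value of joint each of reset, pump_start, ram_down, stop below 0.0015 m and distance of each of spacer, bush, socket, tie_rod_end, wrench, bearing, grease, hammer from where it was at the start of the episode below 0.02 m); the arm keeps its last pose, push and grip.
It fails at once if a button pushed harder than 35 N (not lightly) (contact force between anything else and reset_cap above 35 N or contact force between anything else and pump_start_cap above 35 N or contact force between anything else and ram_up_cap above 35 N or contact force between anything else and ram_down_cap above 35 N).
It fails at once if two of the three buttons pressed at once (value of joint each of reset, pump_start above 0.0025 m or value of joint each of reset, ram_up above 0.0025 m or value of joint each of pump_start, ram_up above 0.0025 m).
It fails at once if ram down pressed (value of joint ram_down above 0.0025 m).
It fails at once if the mushroom stop touched (contact force between any of the arm, the fingers and stop_cap above 0.5 N or value of joint stop above 0.0015 m).
It fails at once if a loose thing moved or picked up (over 20 mm) (distance of any of spacer, bush, socket, tie_rod_end, wrench, bearing, grease, hammer from where it was at the start of the episode above 0.02 m).
It also fails if it takes over 40 s, if anything falls off the work surface, if the arm or the gripper's body presses on something with over 40 N, if the wrist force passes 120 N, or if a joint passes its speed limit or range.

ROBOT

A 6-joint arm with a two-finger parallel gripper is mounted at the origin on the work surface. World frame = base frame: x ahead of the robot, y to its left, z up, the work surface at z = 0. Lengths are in m, angles in rad, forces in N, time in s.
With the tool pointing down it reaches from about 0.3 to 0.75 m from the base axis. Payload 8.5 kg.
Tool frame: the origin (TCP) lies midway between the tips of the shut fingers; the grasp point (between the pads) lies 19 mm behind it; z points along the fingers, y is the direction in which the jaws open and shut (so a half turn about z gives the same grasp; the last joint's range is limited). The gripper opens to 85 mm and grips with 20 to 120 N. Pads are 22 mm wide; open, the fingers measure 114 mm over their backs; the gripper's body (76 mm by 85 mm) begins 54 mm behind the grasp point. The pads swing forward as they close: fully open they stand 13 mm farther back than shut.
Start: joints at [-1.45, 0.381, 1.297, -0, 1.464, -0.215], TCP at [0.181, -0.519, 0.231] pointing down, gripper open.
Joint ranges: [-3.11, 3.11], [-0.89, 2.33], [0.22, 2.48], [-1.42, 4.56], [0.17, 2.85], [-2.88, 2.88]. Speed limits (rad/s): [2.39, 2.39, 3.14, 3.14, 3.14, 3.14].

INTERFACE

Orientations are given as a 3x3 rotation matrix whose columns are the frame's x, y, z axes.
In Python, from plant import state, optics, job gives the robot as it stands.
- The arm moves only by the tool move_arm, never from a script. Its argument "plan" is a list of rows, each an object with "gripper": the opening, from -1 (shut) to 1 (fully open); "slide": the shift along the tool's x, y, z in mm, a list of three; "turn": the turn about the tool's z in rad. In form: [{"gripper": gripper, "slide": [x, y, z], "turn": turn}, ...]. A call has 1 to 10 rows; each row shifts and turns the commanded pose from where the row before left it, along the tool's axes as they then stand; what a row does not reach is not made up. A row lasts 1/8 s, in which the tool goes at most 62.5 mm and 10.7 degrees, less where a joint would pass 70% of its speed; a pose out of reach is approached as far as the arm can. A call with a gripper value outside its range is refused whole. The fingers move at their own pace and stop on an object; "squeeze" is the grip in N (left out, the last holds). Time passes only in rows, so rows that do not move let the fingers close. It gives the time, the measured TCP pose, the force and the opening at its end, in the units of the state.
- state(): the state, without advancing time (a new reading comes with each control period).
- optics.read_camera(name): name is "scene" or "top" or "wrist"; returns a dict with "img" (384x512x3 uint8, red, green, blue), "fx", "fy", "cx", "cy" (pixels), "dist" ([k1, k2, p1, p2, k3] as OpenCV has them; the pictures are not rectified), "rvec" (rotation vector, rad) and "tvec" (3), from world to camera coordinates, as OpenCV has them. Camera axes: x right, y down, z forward; pixel columns grow to the right and rows downward; lengths in m; the calibration is good to about 2 mm. A picture is of the moment at which its call begins. There is no depth.
- job.close_job(): hands the job in, once; it reports no verdict.
Trained networks look in a picture, given as the dict that the camera call returned (one of the last four; its "shot" number tells which), for a name from the list of things; names that differ only in an ending like _2 or _b are one class to them, and where a whole thing is asked for, a point or a joint stands for the part that bears it (a point fixed in the world has none). Each returns a list of dicts, best first, with "confidence" (0 to 1); they miss things now and then, are a little off and sometimes report something else, mostly with a low value. They report only what shows in the picture. A call takes as long as a camera call.
- optics.look_for(target, picture): "centre" ([column, row] in pixels, amid what is visible of it).
- optics.landmark_of(target, picture): "centre" ([column, row] in pixels: a listed point, or the origin of a listed thing).
The state is a dict: "t": time; "qpos": joint angles; "qvel": joint speeds; "effort": joint torques, N m; "tcp_pos": TCP position; "eef_rot": TCP orientation; "force": force on the tool from outside, world axes, zero at the start; "ft_torque": the same for the moment, N m; "grip_width": finger opening in m.
Only numpy, scipy, OpenCV 4.12 (cv2) and the standard library are available. Lean on these libraries where they do the work, as an engineer would, in place of code of your own. Each camera call takes 0.05 s, during which the arm holds its last target. There are 200 camera calls.

## Working session

There is one attempt and no reset: what is moved stays moved. The work goes in short steps, Python scripts to look and compute and a tool call to move; the robot and the scene stay as the last step left them, time stands still between calls to the robot, and variables do not carry over. Pictures are saved under pics/ and viewed, about 8 in all and at most 12, crops included, and the job is handed in when it is done.

Besides the shell and the picture viewer there is one more tool, called after ">>>" by a JSON object that holds its "op" and its "data", one argument or row to a line. move_arm: Moves the arm, as the interface text tells. Its arguments: {"type":"object","properties":{"plan":{"type":"array"},"squeeze":{"type":"number"}},"required":["plan"]}

```bash
mkdir -p pics; ls; cat > h.py <<'E'
import numpy as np, cv2
from plant import state, optics, job
def save(p,n): cv2.imwrite('pics/'+n,p['img'][:,:,::-1])
def project(p,X):
    K=np.array([[p['fx'],0,p['cx']],[0,p['fy'],p['cy']],[0,0,1.]])
    return cv2.projectPoints(np.float64(X).reshape(-1,1,3),np.float64(p['rvec']),np.float64(p['tvec']),K,np.float64(p['dist']))[0][:,0]
def ray(p,uv):
    K=np.array([[p['fx'],0,p['cx']],[0,p['fy'],p['cy']],[0,0,1.]])
    n=cv2.undistortPoints(np.float64(uv).reshape(1,1,2),K,np.float64(p['dist']))[0,0]
    R=cv2.Rodrigues(np.float64(p['rvec']))[0]
    return -R.T@np.ravel(p['tvec']), R.T@np.array([n[0],n[1],1.])
def atz(p,uv,z):
    o,d=ray(p,uv); return o+d*(z-o[2])/d[2]
E
python3 - <<'E'
from h import *
s=state();print(s['t'],s['tcp_pos'],s['eef_rot'],s['force'])
for n in ['scene','top']:
    p=optics.read_camera(n);save(p,n+'.png')
    for t in ['panel','reset_cap','pump_start_cap','ram_up_cap','ram_down_cap','stop_cap','desk']:
        r=optics.landmark_of(t,p)[:2]
        print(n,t,[(np.round(q['centre']),round(q['confidence'],2),atz(p,q['centre'],.094).round(3)) for q in r])
a=cv2.imread('pics/scene.png');b=cv2.imread('pics/top.png')
cv2.imwrite('pics/both.png',cv2.resize(np.vstack([a,b]),None,fx=.78,fy=.78))
E
```

```text
pics
0.0 [ 0.18118429 -0.51898729  0.23072857] [[ 9.44157957e-01  3.29493135e-01 -1.65141073e-04]
 [ 3.29493023e-01 -9.44156915e-01  1.43821721e-03]
 [ 3.17963610e-04 -1.41231705e-03 -9.99998952e-01]] [-0.34861599 -0.01607071  0.27408086]
scene panel [(array([253., 225.]), 0.78, array([ 0.665, -0.073,  0.094]))]
scene reset_cap [(array([163., 182.]), 0.5, array([ 0.45 , -0.345,  0.094])), (array([228., 200.]), 0.39, array([ 0.556, -0.139,  0.094]))]
scene pump_start_cap [(array([264., 206.]), 0.43, array([ 0.593, -0.029,  0.094]))]
scene ram_up_cap [(array([248., 203.]), 0.53, array([ 0.576, -0.079,  0.094])), (array([229., 199.]), 0.38, array([ 0.55 , -0.134,  0.094]))]
scene ram_down_cap [(array([388., 168.]), 0.56, array([0.474, 0.416, 0.094])), (array([284., 209.]), 0.45, array([0.612, 0.031, 0.094]))]
scene stop_cap [(array([219., 207.]), 0.65, array([ 0.583, -0.169,  0.094]))]
scene desk [(array([247., 244.]), 0.63, array([ 0.732, -0.099,  0.094])), (array([229., 199.]), 0.49, array([ 0.551, -0.135,  0.094]))]
top panel [(array([277., 166.]), 0.79, array([ 0.647, -0.083,  0.094]))]
top reset_cap [(array([290., 194.]), 0.62, array([ 0.554, -0.127,  0.094]))]
top pump_start_cap [(array([261., 180.]), 0.47, array([ 0.6  , -0.033,  0.094]))]
top ram_up_cap [(array([273., 187.]), 0.65, array([ 0.577, -0.069,  0.094])), (array([261., 180.]), 0.41, array([ 0.598, -0.03 ,  0.094]))]
top ram_down_cap [(array([242., 174.]), 0.42, array([0.616, 0.029, 0.094])), (array([263., 138.]), 0.3, array([ 0.738, -0.035,  0.094]))]
top stop_cap [(array([305., 172.]), 0.41, array([ 0.629, -0.173,  0.094]))]
top desk [(array([270., 172.]), 0.98, array([ 0.627, -0.061,  0.094]))]
```

View pics/both.png

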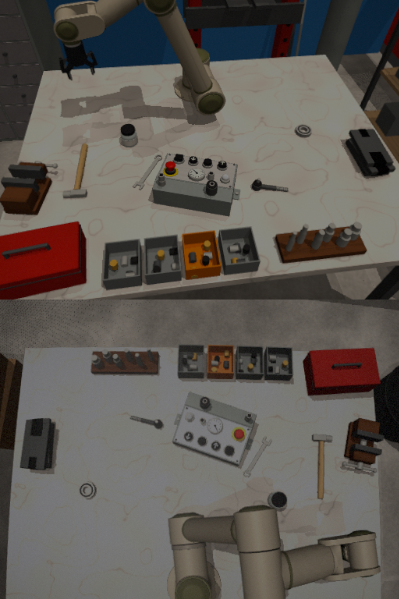

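The networks put the row, from right to left, as reset, ram up, pump start, ram down. The desk is yawed about -0.37 rad. Next I'll move above it and look from close by.

>>> {"op": "move_arm", "data": {
  "plan": [
    {"gripper": -1,"slide": [40,-30,-10],"turn": 0},
    {"gripper": -1,"slide": [46,-33,-10],"turn": 0},
    {"gripper": -1,"slide": [46,-33,-10],"turn": 0},
    {"gripper": -1,"slide": [46,-33,-10],"turn": 0},
    {"gripper": -1,"slide": [46,-33,-5],"turn": 0},
    {"gripper": -1,"slide": [46,-33,-5],"turn": 0},
    {"gripper": -1,"slide": [46,-33,-5],"turn": 0},
    {"gripper": -1,"slide": [46,-33,-5],"turn": 0},
    {"gripper": -1,"slide": [46,-33,0],"turn": 0},
    {"gripper": -1,"slide": [40,-30,0],"turn": 0}
  ]
}}

```text
t: 2.05
tcp_pos: [0.4983, -0.0639, 0.2915]
eef_rot: [[0.944, 0.33, 0.0], [0.33, -0.944, -0.0], [0.0, 0.0, -1.0]]
force: [0.6, -1.4, -0.4]
grip_width: -0.0
```

>>> {"op": "move_arm", "data": {
  "plan": [
    {"gripper": -1,"slide": [0,0,0],"turn": 0.175},
    {"gripper": -1,"slide": [0,0,0],"turn": 0.175},
    {"gripper": -1,"slide": [0,0,0],"turn": 0.175},
    {"gripper": -1,"slide": [0,0,0],"turn": 0.175},
    {"gripper": -1,"slide": [0,0,0],"turn": 0},
    {"gripper": -1,"slide": [0,0,0],"turn": 0}
  ]
}}

```text
t: 2.8
tcp_pos: [0.4974, -0.0657, 0.2913]
eef_rot: [[0.936, -0.353, 0.0], [-0.353, -0.936, -0.0], [0.0, 0.0, -1.0]]
force: [-1.0, 0.3, -0.0]
grip_width: 0.0003
```

```bash
python3 - <<'E'
from h import *
s=state();print(s['t'],s['tcp_pos'],s['eef_rot'].round(3) if hasattr(s['eef_rot'],'round') else s['eef_rot'],s['force'],s['grip_width'])
p=optics.read_camera('wrist');save(p,'w1.png')
o,_=ray(p,[256,192]);print('cam',o)
for t in ['panel','reset_cap','pump_start_cap','ram_up_cap','ram_down_cap','stop_cap']:
    r=optics.landmark_of(t,p)[:3]
    print(t,[(np.round(q['centre']),round(q['confidence'],2),atz(p,q['centre'],.094).round(4)) for q in r])
E
```

```text
2.8 [ 0.49742679 -0.06573046  0.29134604] [[ 0.936 -0.353  0.   ]
 [-0.353 -0.936 -0.   ]
 [ 0.     0.    -1.   ]] [-1.01709179  0.31684397 -0.02856718] 0.00032189757051470484
cam [ 0.57354777 -0.09420279  0.43236447]
panel [(array([203.,  25.]), 0.84, array([ 0.6629, -0.0749,  0.094 ])), (array([157.,  26.]), 0.43, array([ 0.6803, -0.0292,  0.094 ]))]
reset_cap [(array([291.,  96.]), 0.56, array([ 0.562 , -0.1372,  0.094 ]))]
pump_start_cap [(array([182., 102.]), 0.97, array([ 0.5987, -0.023 ,  0.094 ]))]
ram_up_cap [(array([239.,  99.]), 0.91, array([ 0.5796, -0.083 ,  0.094 ]))]
ram_down_cap [(array([134., 109.]), 0.64, array([0.612 , 0.0319, 0.094 ]))]
stop_cap [(array([310.,  22.]), 0.93, array([ 0.6266, -0.1807,  0.094 ])), (array([57., 96.]), 0.63, array([0.6589, 0.1088, 0.094 ])), (array([185., 106.]), 0.45, array([ 0.5942, -0.0243,  0.094 ]))]
```

View pics/w1.png

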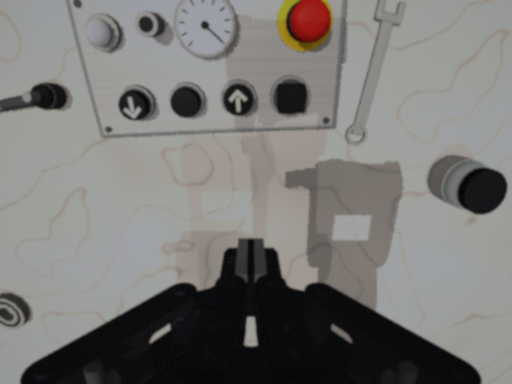

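The picture shows the four front-row caps, left to right: arrow down at (134,104), plain round at (186,100), arrow up at (238,99) and square at (291,96). This matches the networks, and the measured row length is 176 mm against 180 mm nominal. Fitted positions are reset (0.5625,-0.139), ram up (0.5795,-0.0816) and pump start (0.5965,-0.024), with the face height at 0.094. I'll go above reset now.

>>> {"op": "move_arm", "data": {
  "plan": [
    {"gripper": -1,"slide": [42,23,0],"turn": 0},
    {"gripper": -1,"slide": [42,23,0],"turn": 0},
    {"gripper": -1,"slide": [0,0,40],"turn": -0.07},
    {"gripper": -1,"slide": [0,0,50],"turn": 0},
    {"gripper": -1,"slide": [0,0,50],"turn": 0},
    {"gripper": -1,"slide": [0,0,26],"turn": 0},
    {"gripper": -1,"slide": [0,0,0],"turn": 0},
    {"gripper": -1,"slide": [0,0,0],"turn": 0}
  ]
}}

```text
t: 4.15
tcp_pos: [0.5602, -0.1389, 0.1267]
eef_rot: [[0.957, -0.29, 0.002], [-0.29, -0.957, -0.001], [0.002, 0.0, -1.0]]
force: [0.3, 0.3, -0.4]
grip_width: 0.0003
```

```bash
python3 - <<'E'
from h import *
s=state();print(s['t'],s['tcp_pos'],s['force'],s['grip_width'])
p=optics.read_camera('wrist')
for t in ['reset_cap','pump_start_cap','ram_up_cap','ram_down_cap']:
    r=optics.landmark_of(t,p)[:2]
    print(t,[(np.round(q['centre']),round(q['confidence'],2),atz(p,q['centre'],.0944).round(4)) for q in r])
print(project(p,s['tcp_pos']))
save(p,'w2.png')
E
```

```text
4.15 [ 0.56022731 -0.13893738  0.12670745] [ 0.25910032  0.31869994 -0.42276359] 0.00025272054849294204
reset_cap [(array([247., 232.]), 0.61, array([ 0.5603, -0.1367,  0.0944]))]
pump_start_cap [(array([ 70., 231.]), 0.59, array([ 0.5947, -0.023 ,  0.0944]))]
ram_up_cap [(array([158., 228.]), 0.6, array([ 0.5802, -0.0818,  0.0944]))]
ram_down_cap []
[[250.71076321 256.86947389]]
```

View pics/w2.png

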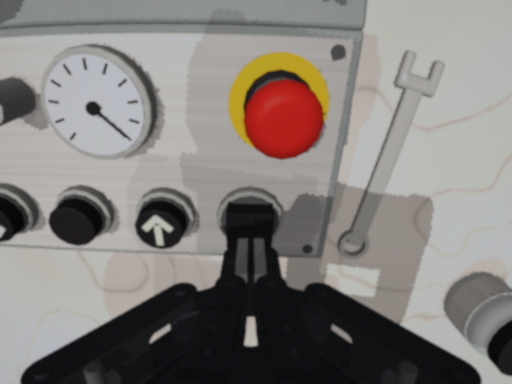

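The tip (projected at (251,257)) stands over the square cap (about (250,225)), and the mushroom is well clear. I'll descend and find contact.

>>> {"op": "move_arm", "data": {
  "plan": [
    {"gripper": -1,"slide": [0,0,14],"turn": 0},
    {"gripper": -1,"slide": [0,0,12],"turn": 0},
    {"gripper": -1,"slide": [0,0,2],"turn": 0},
    {"gripper": -1,"slide": [0,0,2],"turn": 0},
    {"gripper": -1,"slide": [0,0,1],"turn": 0},
    {"gripper": -1,"slide": [0,0,1],"turn": 0},
    {"gripper": -1,"slide": [0,0,0],"turn": 0}
  ]
}}

```text
t: 5.28
tcp_pos: [0.5596, -0.1386, 0.0936]
eef_rot: [[0.957, -0.29, 0.0], [-0.29, -0.957, -0.0], [0.0, 0.0, -1.0]]
force: [-1.7, 1.2, 4.0]
grip_width: -0.0002
```

Contact force of 4 N suggests about 3 mm of travel. Going 2 mm further.

>>> {"op": "move_arm", "data": {
  "plan": [
    {"gripper": -1,"slide": [0,0,1],"turn": 0},
    {"gripper": -1,"slide": [0,0,1],"turn": 0},
    {"gripper": -1,"slide": [0,0,0],"turn": 0}
  ]
}}

```text
t: 5.65
tcp_pos: [0.5599, -0.1387, 0.0915]
eef_rot: [[0.957, -0.29, 0.001], [-0.29, -0.957, -0.0], [0.001, 0.0, -1.0]]
force: [-0.0, 0.4, 5.2]
grip_width: -0.0
```

>>> {"op": "move_arm", "data": {
  "plan": [
    {"gripper": -1,"slide": [0,0,1],"turn": 0},
    {"gripper": -1,"slide": [0,0,0],"turn": 0},
    {"gripper": -1,"slide": [0,0,0],"turn": 0}
  ]
}}

```text
t: 6.02
tcp_pos: [0.56, -0.1388, 0.0907]
eef_rot: [[0.957, -0.29, 0.001], [-0.29, -0.957, -0.0], [0.001, 0.0, -1.0]]
force: [0.4, 0.3, 6.2]
grip_width: -0.0001
```

>>> {"op": "move_arm", "data": {
  "plan": [
    {"gripper": -1,"slide": [0,0,0.6],"turn": 0},
    {"gripper": -1,"slide": [0,0,0],"turn": 0},
    {"gripper": -1,"slide": [0,0,0],"turn": 0}
  ]
}}

```text
t: 6.4
tcp_pos: [0.5601, -0.1388, 0.0904]
eef_rot: [[0.957, -0.29, 0.002], [-0.29, -0.957, -0.001], [0.002, 0.0, -1.0]]
force: [-0.5, 1.4, 7.8]
grip_width: 0.0002
```

The tip moved only 0.3 of the 0.6 mm at 7.8 N, so reset is at its hard stop (TCP z 0.0905). Next I'll lift and go 120 mm to pump start.

>>> {"op": "move_arm", "data": {
  "plan": [
    {"gripper": -1,"slide": [0,0,-10],"turn": 0},
    {"gripper": -1,"slide": [0,0,-20],"turn": 0},
    {"gripper": -1,"slide": [0,0,0],"turn": 0},
    {"gripper": -1,"slide": [0,-40,0],"turn": 0},
    {"gripper": -1,"slide": [0,-40,0],"turn": 0},
    {"gripper": -1,"slide": [0,-40,0],"turn": 0},
    {"gripper": -1,"slide": [0,0,0],"turn": 0},
    {"gripper": -1,"slide": [0,0,0],"turn": 0}
  ]
}}

```text
t: 7.4
tcp_pos: [0.594, -0.0242, 0.119]
eef_rot: [[0.957, -0.29, -0.001], [-0.29, -0.957, -0.0], [-0.001, 0.0, -1.0]]
force: [-0.1, -0.6, 0.2]
grip_width: -0.0001
```

```bash
python3 - <<'E'
from h import *
s=state();print(s['t'],s['tcp_pos'],s['force'])
p=optics.read_camera('wrist')
for t in ['reset_cap','pump_start_cap','ram_up_cap','ram_down_cap']:
    r=optics.landmark_of(t,p)[:2]
    print(t,[(np.round(q['centre']),round(q['confidence'],2),atz(p,q['centre'],.0944).round(4)) for q in r])
print(project(p,s['tcp_pos']))
save(p,'w3.png')
E
```

```text
7.4 [ 0.59402319 -0.02416095  0.11901971] [-0.11023552 -0.5880812   0.20547611]
reset_cap [(array([431., 234.]), 0.72, array([ 0.5617, -0.1354,  0.0944]))]
pump_start_cap [(array([249., 235.]), 0.6, array([ 0.5953, -0.0234,  0.0944]))]
ram_up_cap [(array([345., 231.]), 0.74, array([ 0.5803, -0.0818,  0.0944]))]
ram_down_cap [(array([154., 230.]), 0.87, array([0.6156, 0.0322, 0.0944]))]
[[250.69627211 256.87065789]]
```

View pics/w3.png

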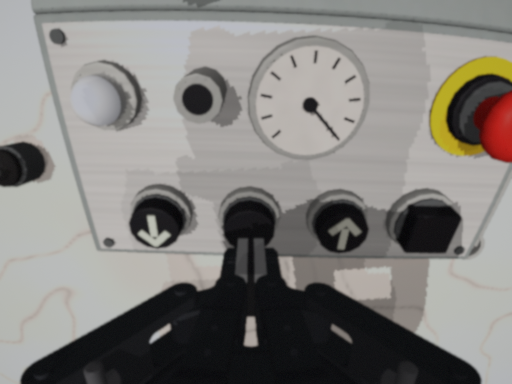

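The tip is over the plain round cap (249,230), and reset at (431,230) is back up. Pressing pump start.

>>> {"op": "move_arm", "data": {
  "plan": [
    {"gripper": -1,"slide": [0,0,12],"turn": 0},
    {"gripper": -1,"slide": [0,0,9],"turn": 0},
    {"gripper": -1,"slide": [0,0,2],"turn": 0},
    {"gripper": -1,"slide": [0,0,2],"turn": 0},
    {"gripper": -1,"slide": [0,0,1],"turn": 0},
    {"gripper": -1,"slide": [0,0,1],"turn": 0},
    {"gripper": -1,"slide": [0,0,0],"turn": 0}
  ]
}}

```text
t: 8.52
tcp_pos: [0.5945, -0.0239, 0.093]
eef_rot: [[0.957, -0.29, 0.001], [-0.29, -0.957, -0.0], [0.001, 0.0, -1.0]]
force: [-1.2, 0.4, 3.0]
grip_width: 0.0001
```

>>> {"op": "move_arm", "data": {
  "plan": [
    {"gripper": -1,"slide": [0,0,1],"turn": 0},
    {"gripper": -1,"slide": [0,0,0],"turn": 0},
    {"gripper": -1,"slide": [0,0,0],"turn": 0}
  ]
}}

```text
t: 8.9
tcp_pos: [0.5946, -0.0239, 0.0919]
eef_rot: [[0.957, -0.29, 0.001], [-0.29, -0.957, -0.0], [0.001, 0.0, -1.0]]
force: [-0.8, -1.5, 4.8]
grip_width: 0.0001
```

>>> {"op": "move_arm", "data": {
  "plan": [
    {"gripper": -1,"slide": [0,0,1],"turn": 0},
    {"gripper": -1,"slide": [0,0,0.6],"turn": 0},
    {"gripper": -1,"slide": [0,0,0],"turn": 0},
    {"gripper": -1,"slide": [0,0,0],"turn": 0}
  ]
}}

```text
t: 9.4
tcp_pos: [0.5948, -0.024, 0.0904]
eef_rot: [[0.957, -0.29, 0.001], [-0.29, -0.957, -0.0], [0.002, 0.0, -1.0]]
force: [-0.4, -2.2, 5.4]
grip_width: 0.0003
```

>>> {"op": "move_arm", "data": {
  "plan": [
    {"gripper": -1,"slide": [0,0,0.7],"turn": 0},
    {"gripper": -1,"slide": [0,0,0],"turn": 0},
    {"gripper": -1,"slide": [0,0,0],"turn": 0}
  ]
}}

```text
t: 9.78
tcp_pos: [0.5949, -0.024, 0.0899]
eef_rot: [[0.957, -0.29, 0.002], [-0.29, -0.957, -0.001], [0.002, 0.0, -1.0]]
force: [1.3, -1.4, 5.9]
grip_width: 0.0
```

>>> {"op": "move_arm", "data": {
  "plan": [
    {"gripper": -1,"slide": [0,0,0.8],"turn": 0},
    {"gripper": -1,"slide": [0,0,0],"turn": 0},
    {"gripper": -1,"slide": [0,0,0],"turn": 0}
  ]
}}

```text
t: 10.15
tcp_pos: [0.595, -0.0241, 0.0896]
eef_rot: [[0.957, -0.29, 0.002], [-0.29, -0.957, -0.001], [0.003, 0.0, -1.0]]
force: [-0.8, -1.7, 10.0]
grip_width: -0.0002
```

The force rose to 10 N with the tip moving only 0.3 of the last 0.8 mm, so pump start is at its hard stop. Now to ram up, 60 mm to the right.

>>> {"op": "move_arm", "data": {
  "plan": [
    {"gripper": -1,"slide": [0,0,-10],"turn": 0},
    {"gripper": -1,"slide": [0,0,-20],"turn": 0},
    {"gripper": -1,"slide": [0,0,0],"turn": 0},
    {"gripper": -1,"slide": [0,30,0],"turn": 0},
    {"gripper": -1,"slide": [0,30,0],"turn": 0},
    {"gripper": -1,"slide": [0,0,0],"turn": 0},
    {"gripper": -1,"slide": [0,0,0],"turn": 0}
  ]
}}

```text
t: 11.02
tcp_pos: [0.5768, -0.0806, 0.1179]
eef_rot: [[0.957, -0.29, -0.001], [-0.29, -0.957, 0.001], [-0.001, -0.0, -1.0]]
force: [0.6, 0.8, 0.6]
grip_width: 0.0002
```

```bash
python3 - <<'E'
from h import *
s=state();print(s['t'],s['tcp_pos'],s['force'])
p=optics.read_camera('wrist')
for t in ['reset_cap','pump_start_cap','ram_up_cap','ram_down_cap']:
    r=optics.landmark_of(t,p)[:2]
    print(t,[(np.round(q['centre']),round(q['confidence'],2),atz(p,q['centre'],.0944).round(4)) for q in r])
save(p,'w4.png')
E
```

```text
11.025 [ 0.57681323 -0.08060419  0.11794143] [0.59701117 0.77953193 0.5838427 ]
reset_cap [(array([343., 237.]), 0.66, array([ 0.5602, -0.1356,  0.0944]))]
pump_start_cap [(array([155., 235.]), 0.76, array([ 0.5957, -0.0241,  0.0944]))]
ram_up_cap [(array([253., 234.]), 0.58, array([ 0.5786, -0.0828,  0.0944]))]
ram_down_cap []
```

View pics/w4.png

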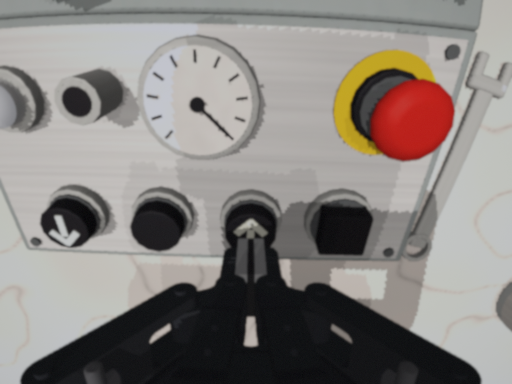

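The tip is over the up-arrow cap (250,225), and pump start (158,225) and reset (343,228) are both released. Pressing ram up.

>>> {"op": "move_arm", "data": {
  "plan": [
    {"gripper": -1,"slide": [0,0,12],"turn": 0},
    {"gripper": -1,"slide": [0,0,8],"turn": 0},
    {"gripper": -1,"slide": [0,0,2],"turn": 0},
    {"gripper": -1,"slide": [0,0,2],"turn": 0},
    {"gripper": -1,"slide": [0,0,1],"turn": 0},
    {"gripper": -1,"slide": [0,0,1],"turn": 0},
    {"gripper": -1,"slide": [0,0,0],"turn": 0}
  ]
}}

```text
t: 12.15
tcp_pos: [0.5772, -0.0812, 0.0929]
eef_rot: [[0.957, -0.29, 0.001], [-0.29, -0.957, -0.0], [0.001, -0.0, -1.0]]
force: [-0.7, 1.5, 3.2]
grip_width: 0.0
```

>>> {"op": "move_arm", "data": {
  "plan": [
    {"gripper": -1,"slide": [0,0,1],"turn": 0},
    {"gripper": -1,"slide": [0,0,0],"turn": 0},
    {"gripper": -1,"slide": [0,0,0],"turn": 0}
  ]
}}

```text
t: 12.52
tcp_pos: [0.5772, -0.0813, 0.0918]
eef_rot: [[0.957, -0.29, 0.001], [-0.29, -0.957, -0.0], [0.001, -0.0, -1.0]]
force: [0.3, 1.4, 5.0]
grip_width: -0.0001
```

>>> {"op": "move_arm", "data": {
  "plan": [
    {"gripper": -1,"slide": [0,0,1],"turn": 0},
    {"gripper": -1,"slide": [0,0,0.6],"turn": 0},
    {"gripper": -1,"slide": [0,0,0.6],"turn": 0},
    {"gripper": -1,"slide": [0,0,0],"turn": 0},
    {"gripper": -1,"slide": [0,0,0],"turn": 0}
  ]
}}

```text
t: 13.15
tcp_pos: [0.5776, -0.0814, 0.0901]
eef_rot: [[0.957, -0.29, 0.002], [-0.29, -0.957, -0.001], [0.002, -0.0, -1.0]]
force: [1.1, 0.6, 8.1]
grip_width: 0.0002
```

>>> {"op": "move_arm", "data": {
  "plan": [
    {"gripper": -1,"slide": [0,0,0.7],"turn": 0},
    {"gripper": -1,"slide": [0,0,0],"turn": 0},
    {"gripper": -1,"slide": [0,0,0],"turn": 0}
  ]
}}

```text
t: 13.52
tcp_pos: [0.5776, -0.0814, 0.0899]
eef_rot: [[0.957, -0.29, 0.003], [-0.29, -0.957, -0.001], [0.003, 0.0, -1.0]]
force: [-0.8, 0.3, 13.2]
grip_width: 0.0003
```

>>> {"op": "move_arm", "data": {
  "plan": [
    {"gripper": -1,"slide": [0,0,0],"turn": 0},
    {"gripper": -1,"slide": [0,0,0],"turn": 0},
    {"gripper": -1,"slide": [0,0,0],"turn": 0},
    {"gripper": -1,"slide": [0,0,0],"turn": 0}
  ]
}}

```text
t: 14.02
tcp_pos: [0.5777, -0.0814, 0.0899]
eef_rot: [[0.957, -0.29, 0.003], [-0.29, -0.957, -0.001], [0.003, 0.0, -1.0]]
force: [-1.0, 1.3, 11.7]
grip_width: -0.0003
```

```bash
python3 - <<'E'
from h import *
p=optics.read_camera('wrist');save(p,'w5.png')
s=state();print(s['t'],s['tcp_pos'],s['force'])
if 6<s['force'][2]<22: print(job.close_job())
E
```

```text
14.075 [ 0.57766539 -0.08141574  0.08992011] [-0.58723273  1.69971343 11.06725961]
the job is handed in; nothing more can be done
None
```

View pics/w5.png

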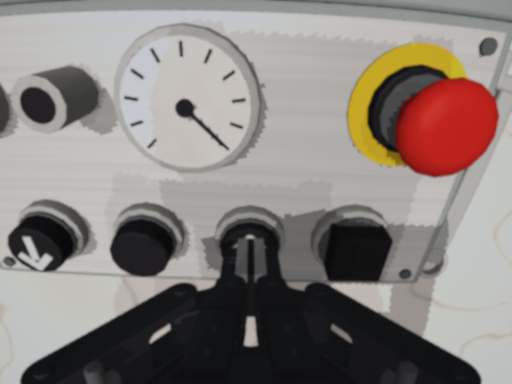

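I pressed the square reset button, then pump start, each down to its hard stop and released. I then pressed ram up to its stop and handed the job in at about 14 s while still holding it down.

- **Ram up:** the last readings showed a steady push of about 11–12 N (the limits are 2–30 N). The tip no longer moved when pushed further, so the button is fully down.
- **Other buttons and the stop:** the last wrist picture shows reset, pump start, ram down and the mushroom stop all standing out.
- **Loose things:** the spacer looked unmoved in that picture. I took no final overview picture to check the other loose things, but the tool stayed well above them throughout and I saw no unexpected forces.

No check failed. The first overview estimate of the desk's angle (-0.37 rad) disagreed with the close-up one (-0.29 rad), and I used the close-up.

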